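Fit the right mounting flange on the stud plate and lock it

TASK

Pull the lock slide's knob fully out, fit the one flange whose bolt holes line up with the studs flat down on the fixture's stud plate, then push the knob fully home so the tongue locks the flange. Lay all the other flanges flat, side by side, in the blue tray at any time, and leave everything else on the bench where it is.

Things in the scene. Friction and masses are not known exactly. Their poses are not given: they have to be found in the camera images.
- fixture: Fixed lock fixture: grey base 130 x 240 x 18 mm (own x -65 to 65, own y -170 to 70 mm; origin on the bench top under the stud plate's centre). A dark guide block, 50 x 60 mm, 62 mm high, at y = -165 to -105 mm carries the lock slide, which runs along y. Beside it (x = 29 to 64, y = -165 to -66 mm) a steel weight up to 90 mm high tips over with the slide.
- lock (a joint): Lock slide, flat steel tongue (20 mm wide, 7 thick, underside 40 mm above the bench) with a black knob. 0 = fully home: its tip reaches to 39 mm from the stud plate's centre, over a seated flange, and bars fitting one. 0.05 (m) = fully out, along the fixture's -y, clear of the flange. An over-centre weight (detent, about 6 N) drives it to the nearer end and holds it there.
- lock_knob (a point): Centre of the black slide knob, a cylinder 34 mm in diameter and 26 mm long, its axis along the fixture's y axis, 43.5 mm above the bench, at fixture x = 0, y = -191 mm when home and -241 mm when out; beyond the base's edge, free all round, can be pinched from above with the fingers closing along the fixture's x. Moves with the slide; its axes are the fixture's.
- tray: Fixed blue open tray, 250 x 250 mm outside, walls 5 mm thick and 30 mm high, floor 5 mm thick. Origin under its centre; sides along its own x and y. Holds four flanges side by side (2 by 2, centres 110 mm apart).
- plate_a: One of three stud plates. The one on the fixture (at its xy) counts; the others are spares fixed on a low wooden rack behind it. Dark steel disc, 112 mm diameter, 12 mm thick. Studs 9 mm thick with round tips, standing 16 mm above the disc: 4 studs at the corners of a square: (+-30, +-30) mm from the centre. Origin under the disc's centre, 18 mm above the bench.
- studs_a (a point): Centre of the top face of plate_a, 30 mm above the bench, where the middle of a seated flange's underside comes; axes as the plate's.
- plate_b: One of three stud plates. The one on the fixture (at its xy) counts; the others are spares fixed on a low wooden rack behind it. Dark steel disc, 112 mm diameter, 12 mm thick. Studs 9 mm thick with round tips, standing 16 mm above the disc: 4 studs as a cross: (+-30, 0) and (0, +-30) mm. Origin under the disc's centre, 18 mm above the bench.
- studs_b (a point): Centre of the top face of plate_b, 30 mm above the bench, where the middle of a seated flange's underside comes; axes as the plate's.
- plate_c: One of three stud plates. The one on the fixture (at its xy) counts; the others are spares fixed on a low wooden rack behind it. Dark steel disc, 112 mm diameter, 12 mm thick. Studs 9 mm thick with round tips, standing 16 mm above the disc: 3 studs in an equal triangle: (0, 33), (-28.6, -16.5), (28.6, -16.5) mm. Origin under the disc's centre, 18 mm above the bench.
- studs_c (a point): Centre of the top face of plate_c, 30 mm above the bench, where the middle of a seated flange's underside comes; axes as the plate's.
- flange_a: Cast aluminium flange, about 0.3 kg: square base 90 x 90 x 8 mm with a round hub 35 mm in diameter rising to 60 mm above the underside (grip it by the hub). Origin at the centre of the underside, z up through the hub. 13 mm bolt holes: 4 holes at the corners of a square: (+-30, +-30) mm from the centre.
- flange_b: Cast aluminium flange, about 0.3 kg: square base 90 x 90 x 8 mm with a round hub 35 mm in diameter rising to 60 mm above the underside (grip it by the hub). Origin at the centre of the underside, z up through the hub. 13 mm bolt holes: 4 holes as a cross: (+-30, 0) and (0, +-30) mm.
- flange_c: Cast aluminium flange, about 0.3 kg: square base 90 x 90 x 8 mm with a round hub 35 mm in diameter rising to 60 mm above the underside (grip it by the hub). Origin at the centre of the underside, z up through the hub. 13 mm bolt holes: 3 holes in an equal triangle: (0, 33), (-28.6, -16.5), (28.6, -16.5) mm.
- flange_d: Cast aluminium flange, about 0.3 kg: square base 90 x 90 x 8 mm with a round hub 35 mm in diameter rising to 60 mm above the underside (grip it by the hub). Origin at the centre of the underside, z up through the hub. 13 mm bolt holes: 4 holes at the corners of an oblong: (+-30, +-19) mm. May be absent.
- flange_e: Cast aluminium flange, about 0.3 kg: square base 90 x 90 x 8 mm with a round hub 35 mm in diameter rising to 60 mm above the underside (grip it by the hub). Origin at the centre of the underside, z up through the hub. 13 mm bolt holes: 3 holes: (0, 32), (-31, -31), (31, -31) mm. May be absent.
- heatsink: Black finned heat sink, 100 x 66 x 38 mm. A bystander. Origin under its middle.
- heatsink2: Black finned heat sink, 100 x 66 x 38 mm. A bystander. Origin under its middle.
- driver: White lamp driver box, 160 x 60 x 36 mm. A bystander. Origin under its middle.
- jar: Clear jar with a white cap, 68 mm in diameter, 85 mm high. A bystander. Origin under its middle.
There are look-alikes about, which are no part of the job. Leave any black look-alike of the flange_b alone.

How it is judged:
On the way, in this order (a step that is already met when the one before it is completed fails the run):
1. the lock slide is pulled fully out (over 44 mm) (value of joint lock above 0.044 m), for 0.2 s.
2. the matching flange sits flat on the fixture's stud plate, the slide still out (((horizontal distance between studs_a and fixture below 0.03 m and horizontal distance between flange_a and studs_a below 0.004 m and z of flange_a in the frame of studs_a between -0.003 and 0.003 m and angle between flange_a's own z axis and vertical below 0.06 rad) or (horizontal distance between studs_b and fixture below 0.03 m and horizontal distance between flange_b and studs_b below 0.004 m and z of flange_b in the frame of studs_b between -0.003 and 0.003 m and angle between flange_b's own z axis and vertical below 0.06 rad) or (horizontal distance between studs_c and fixture below 0.03 m and horizontal distance between flange_c and studs_c below 0.004 m and z of flange_c in the frame of studs_c between -0.003 and 0.003 m and angle between flange_c's own z axis and vertical below 0.06 rad)) and value of joint lock above 0.044 m), for 0.2 s.
3. the lock slide is pushed fully home (under 4 mm) over the seated flange (((horizontal distance between studs_a and fixture below 0.03 m and horizontal distance between flange_a and studs_a below 0.004 m and z of flange_a in the frame of studs_a between -0.003 and 0.003 m and angle between flange_a's own z axis and vertical below 0.06 rad) or (horizontal distance between studs_b and fixture below 0.03 m and horizontal distance between flange_b and studs_b below 0.004 m and z of flange_b in the frame of studs_b between -0.003 and 0.003 m and angle between flange_b's own z axis and vertical below 0.06 rad) or (horizontal distance between studs_c and fixture below 0.03 m and horizontal distance between flange_c and studs_c below 0.004 m and z of flange_c in the frame of studs_c between -0.003 and 0.003 m and angle between flange_c's own z axis and vertical below 0.06 rad)) and value of joint lock below 0.004 m), for 0.2 s.
At the end, for the whole second after the job is handed in: The flange that matches the stud plate on the fixture is seated flat on it (centre within 4 mm, underside within 3 mm of the disc), the lock slide is home (under 4 mm), every other flange lies flat on the tray's floor (centre within 85 mm of the tray's centre along each side), all at rest (all of step 3 and ((horizontal distance between studs_a and fixture below 0.03 m and horizontal distance between flange_a and studs_a below 0.004 m and z of flange_a in the frame of studs_a between -0.003 and 0.003 m and angle between flange_a's own z axis and vertical below 0.06 rad) or (not (horizontal distance between studs_a and fixture below 0.03 m) and x of flange_a in the frame of tray between -0.085 and 0.085 m and y of flange_a in the frame of tray between -0.085 and 0.085 m and z of flange_a in the frame of tray below 0.009 m and angle between flange_a's own z axis and vertical below 0.08 rad)) and ((horizontal distance between studs_b and fixture below 0.03 m and horizontal distance between flange_b and studs_b below 0.004 m and z of flange_b in the frame of studs_b between -0.003 and 0.003 m and angle between flange_b's own z axis and vertical below 0.06 rad) or (not (horizontal distance between studs_b and fixture below 0.03 m) and x of flange_b in the frame of tray between -0.085 and 0.085 m and y of flange_b in the frame of tray between -0.085 and 0.085 m and z of flange_b in the frame of tray below 0.009 m and angle between flange_b's own z axis and vertical below 0.08 rad)) and ((horizontal distance between studs_c and fixture below 0.03 m and horizontal distance between flange_c and studs_c below 0.004 m and z of flange_c in the frame of studs_c between -0.003 and 0.003 m and angle between flange_c's own z axis and vertical below 0.06 rad) or (not (horizontal distance between studs_c and fixture below 0.03 m) and x of flange_c in the frame of tray between -0.085 and 0.085 m and y of flange_c in the frame of tray between -0.085 and 0.085 m and z of flange_c in the frame of tray below 0.009 m and angle between flange_c's own z axis and vertical below 0.08 rad)) and x of flange_d in the frame of tray between -0.085 and 0.085 m and y of flange_d in the frame of tray between -0.085 and 0.085 m and z of each of flange_d, flange_e in the frame of tray below 0.009 m and angle between each of flange_d, flange_e's own z axis and vertical below 0.08 rad and x of flange_e in the frame of tray between -0.085 and 0.085 m and y of flange_e in the frame of tray between -0.085 and 0.085 m and linear speed of each of flange_a, flange_b, flange_c, flange_d, flange_e below 0.02 m/s); the robot touches nothing.
It fails at once if a bystander was moved more than 50 mm (distance of any of heatsink, heatsink2, driver, jar from where it was at the start of the episode above 0.05 m).
Of flange_d, flange_e only 1 to 2 are there at a start; the rules pass over those that are not, and their reading is None.
At some moment in a run one of flange_a, flange_b, flange_c, flange_d, flange_e may be knocked a few centimetres aside while the robot is not near it.
Once in a run the grip may slacken for a moment while it holds something.
It also fails if it takes over 210 s, if anything falls off the work surface, if the arm or the gripper's body presses on something with over 40 N, if the wrist force passes 120 N, or if a joint passes its speed limit or range.

ROBOT

A 6-joint arm with a two-finger parallel gripper is mounted at the origin on the work surface. World frame = base frame: x ahead of the robot, y to its left, z up, the work surface at z = 0. Lengths are in m, angles in rad, forces in N, time in s.
With the tool pointing down it reaches from about 0.25 to 0.725 m from the base axis. Payload 4 kg.
Tool frame: the origin (TCP) lies midway between the tips of the shut fingers; the grasp point (between the pads) lies 19 mm behind it; z points along the fingers, y is the line along which they close (so a half turn about z gives the same grasp; the last joint's range is limited). The gripper opens to 85 mm and grips with 20 to 120 N. Pads are 22 mm wide; open, the fingers measure 114 mm over their backs; the gripper's body (76 mm by 85 mm) begins 54 mm behind the grasp point. The pads swing forward as they close: fully open they stand 13 mm farther back than shut.
Start: joints at [1.289, 0.241, 0.005, 1.335, 0, 1.571], TCP at [0.139, 0.48, 0.231] pointing down, gripper open.
Joint ranges: [-2.72, 2.72], [-1.05, 1.87], [-1.09, 1.28], [-1.99, 2.15], [-1.42, 1.44], [-3.14, 3.14]. Speed limits (rad/s): [2.79, 2.79, 3.14, 3.14, 3.14, 3.14].

INTERFACE

Orientations are given as a unit quaternion [x, y, z, w].
In Python, from workcell import monitor, vision, job gives the robot as it stands.
- The arm moves only by the tool move_arm, never from a script. Its argument "moves" is a list that holds one entry, the list of rows, each a list of 5 numbers: the shift along the world's x, y, z in m, then the turn about the world's z in degrees, then the opening in per cent of the stroke, from 0 (shut) to 100 (fully open). In form: [[[x, y, z, turn, gripper], ...]]. A call has 1 to 5 rows; each row is the pose to reach, as a shift and turn from the pose commanded when the call began; what a row does not reach only later rows make up. A row lasts 1/8 s, in which the tool goes at most 62.5 mm and 10.7 degrees, less where a joint would pass 70% of its speed; a pose out of reach is approached as far as the arm can. A call with a gripper value outside its range is refused whole. The fingers move at their own pace and stop on an object; the grip force is fixed at half the most. Time passes only in rows, so rows that repeat a pose let the fingers close. It gives the time, the measured TCP pose, the force, the opening and the grip force at its end, in the units of the state.
- monitor.get_obs(): the state, without advancing time (a new reading comes with each control period).
- vision.camera(name): name is "scene" or "top"; returns a dict with "color" (420x560x3 uint8, red, green, blue), "camera_matrix" (3x3 intrinsics, pixels), "k1" (the pictures are not rectified: a ray, as slopes to the right and down, at radius r is drawn at 1 + k1 r^2 times it, then the intrinsics apply), "eye" and "attitude" of the camera in the world. Camera axes: x right, y up, looking along -z (the intrinsics and any distortion apply to the point x, -y, -z); pixel columns grow to the right and rows downward; lengths in m; the calibration is good to about 2 mm. A picture is of the moment at which its call begins. There is no depth.
- job.job_done(): hands the job in; it is judged then, once.
The state is a dict: "clock": time; "joint_pos": joint angles; "joint_vel": joint speeds; "tau": joint torques, N m; "eef_pos": TCP position; "tool_rot": TCP orientation; "ft_force": force on the tool from outside, world axes, zero at the start; "ft_torque": the same for the moment, N m; "grip_width": finger opening in m; "grasp_force": force on a finger pad.
Only numpy, scipy, OpenCV 4.12 (cv2) and the standard library are available. Lean on these libraries where they do the work, as an engineer would, in place of code of your own. Each camera call takes 0.05 s, during which the arm holds its last target. There are 200 camera calls.

## Working session

There is one attempt and no reset: what is moved stays moved. The work goes in short steps, Python scripts to look and compute and a tool call to move; the robot and the scene stay as the last step left them, time stands still between calls to the robot, and variables do not carry over. Pictures are saved under pics/ and viewed, at most 14 in all, crops included, and the job is handed in when it is done.

Besides the shell and the picture viewer there is one more tool, called after "Emit:" as a command line: name --argument value ..., lists and objects as JSON in quotes. move_arm: Moves the arm, as the interface text tells. Its arguments: {"type":"object","properties":{"moves":{"type":"array","items":{"type":"array","items":{"type":"array","items":{"type":"number"}}}}},"required":["moves"]}

```bash
mkdir -p pics; ls
python3 - <<'E'
from workcell import monitor, vision
import cv2
for n in("scene","top"):
    c=vision.camera(n); cv2.imwrite(f"pics/{n}0.png",c["color"][...,::-1]); print(n,c["camera_matrix"],c["k1"],c["eye"],c["attitude"])
o=monitor.get_obs();print({k:o[k] for k in("clock","eef_pos","tool_rot","ft_force","grip_width")})
E
```

```text
pics
scene [[408.20020521   0.         276.34912515]
 [  0.         408.20020521 205.31503701]
 [  0.           0.           1.        ]] -0.11719739279129075 [ 1.21068426 -0.20639719  0.8942474 ] [0.2729126  0.20638158 0.57659472 0.74193254]
top [[411.48480597   0.         277.81028248]
 [  0.         411.48480597 209.63193481]
 [  0.           0.           1.        ]] -0.06728431598692208 [ 0.44934374 -0.00768167  1.14521935] [ 0.02090879 -0.03480369 -0.70590131  0.70714558]
{'clock': 0.1, 'eef_pos': array([0.13888855, 0.47972456, 0.23049011]), 'tool_rot': array([ 1.40440795e-01,  9.90088618e-01, -9.46480426e-04, -1.28016314e-04]), 'ft_force': array([-0.68047683,  0.39503646, -0.65378974]), 'grip_width': 0.08561181322882913}
```

View pics/top0.png

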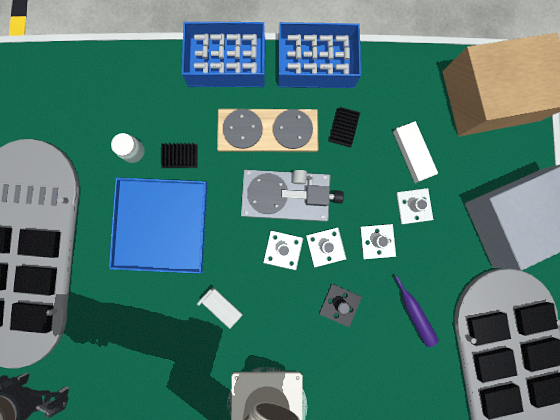

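View pics/scene0.png

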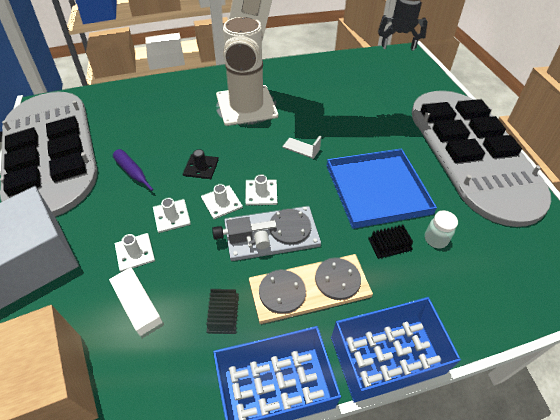

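The top view shows the fixture plate at about (267,193) and the knob at (337,196). There are four white flanges at (284,250), (326,246), (378,241) and (415,205), a black look-alike at (340,304), and the tray at (158,225). Next I'll write a helper and zoom in.

```bash
cat > h.py <<'E'
import numpy as np, cv2
from workcell import monitor, vision
from scipy.spatial.transform import Rotation as R
def cam(n="top"): return vision.camera(n)
def p2w(c,uv,z):
    """pixels -> world points on plane z"""
    K=c["camera_matrix"]; uv=np.atleast_2d(np.asarray(uv,float))
    d=(uv-[K[0,2],K[1,2]])/[K[0,0],K[1,1]]; s=d.copy()
    for _ in range(20): s=d/(1+c["k1"]*(s**2).sum(1,keepdims=True))
    r=np.c_[s[:,0],-s[:,1],-np.ones(len(s))]@R.from_quat(c["attitude"]).as_matrix().T
    e=np.array(c["eye"]); return e+r*((z-e[2])/r[:,2:])
def w2p(c,P):
    K=c["camera_matrix"]; q=(np.atleast_2d(P)-c["eye"])@R.from_quat(c["attitude"]).as_matrix()
    s=np.c_[q[:,0],-q[:,1]]/-q[:,2:]; s=s*(1+c["k1"]*(s**2).sum(1,keepdims=True))
    return s*[K[0,0],K[1,1]]+[K[0,2],K[1,2]]
def whites(c,ztop=.008):
    """white squares of the flanges: centre (world), square angle deg mod 90, box size mm"""
    im=c["color"].astype(int); m=((im.min(2)>200)).astype(np.uint8)
    m=cv2.morphologyEx(m,cv2.MORPH_CLOSE,np.ones((7,7)))
    out=[]
    for k in cv2.findContours(m,cv2.RETR_EXTERNAL,cv2.CHAIN_APPROX_NONE)[0]:
        if cv2.contourArea(k)<500: continue
        w=p2w(c,k[:,0],ztop)[:,:2].astype(np.float32)
        (x,y),(a,b),t=cv2.minAreaRect(w*1000)
        if 75<min(a,b) and max(a,b)<115: out.append((round(x),round(y),round(t%90,1),round(a),round(b),k[:,0].mean(0).round()))
    return out
E
python3 - <<'E'
from h import *
c=cam()
for w in whites(c): print(w)
im=c["color"][...,::-1]
cv2.imwrite("pics/crop1.png",cv2.resize(im[150:290,230:445],None,fx=3.7,fy=3.7,interpolation=cv2.INTER_CUBIC))
# tray
b=c["color"].astype(int); m=((b[...,2]>120)&(b[...,2]-b[...,0]>60)).astype(np.uint8); m[:120]=0
k=max(cv2.findContours(m,0,1)[0],key=cv2.contourArea)
print("tray",cv2.minAreaRect((p2w(c,k[:,0],.03)[:,:2]*1000).astype(np.float32)))
m=((b.max(2)<75)).astype(np.uint8)
n,l,s,ce=cv2.connectedComponentsWithStats(m)
for i in range(1,n):
    if s[i,4]>40: print(s[i],ce[i].round(1))
E
```

```text
(452, -308, 4.5, 90, 91, array([378., 241.]))
(551, -415, 7.8, 89, 90, array([415., 206.]))
tray ((495.4712829589844, 295.44476318359375), (255.50624084472656, 251.41937255859375), 87.42081451416016)
[ 11   0  16  16 236] [19.   7.6]
[276  40   3  44 112] [276.9  60.8]
[436  60  22  74 315] [446.   87.1]
[328 107  33  41 881] [343.8 126.5]
[161 143  37  25 895] [178.8 155.2]
[ 55 146  23  29  48] [ 68.  159.2]
[459 162  80 104 927] [496.8 187.8]
[330 190  14  14 126] [336.9 195.9]
[  63  197  168  223 9194] [155.9 345. ]
[  0 227  12  26 278] [  4.9 239.2]
[  18  229   43   29 1071] [ 38.6 242.8]
[  0 263   8  27 183] [  3.  275.2]
[  14  265   43   30 1109] [ 34.9 279.7]
[452 268  49 152 419] [465.3 329.3]
[392 274  32  69 159] [405.7 307.1]
[199 285  14  14  42] [205.8 291. ]
[329 293  19  19 126] [338.1 300.8]
[  0 300   4  26  89] [  1.3 311.4]
[  10  302   44   31 1141] [ 30.9 317.2]
[ 514  302   44   34 1121] [535.3 317.9]
[ 466  312   45   34 1095] [488.6 327.6]
[ 521  337   39   35 1092] [540.8 353.7]
[ 473  347   44   36 1175] [494.5 364.3]
[241 355  44  17 475] [260.9 364.3]
[527 372  33  36 944] [544.1 389.7]
[   0  374   69   46 1667] [ 30.7 397. ]
[ 479  383   44   36 1195] [500.6 400.4]
[  0 397  15  23 258] [  6.3 409.3]
[257 403  41  17 464] [275.2 412.1]
```

View pics/crop1.png

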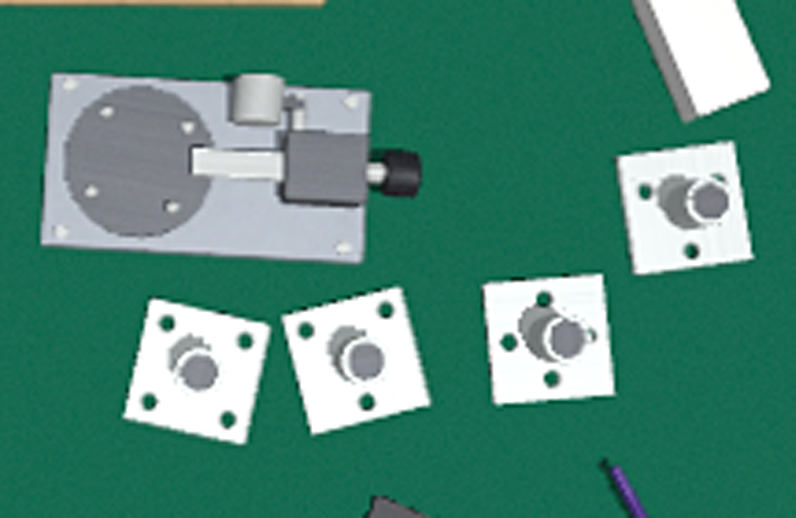

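The fixture's studs form a square about 60 mm on a side, rotated about 10°, so it's plate_a. Left to right, the flanges are a (square, 284,250), e (isosceles, 326,246), b (cross, 378,241) and c (triangle, 415,205). So flange_a goes on the fixture, and b, c and e go in the tray.

```bash
sed -i 's/np.ones((7,7))/np.ones((3,3))/; s/ztop=.008/ztop=.008/' h.py
cat >> h.py <<'E'
def holes(c,px,z=.008):
    """dark-green/dark spots inside the white square near px -> world mm"""
    im=c["color"]; x,y=map(int,px); o=[]
    w=im[y-26:y+27,x-26:x+27].astype(int); m=((w.max(2)<140)&(w[...,1]-w[...,0]>15)).astype(np.uint8)
    n,l,s,ce=cv2.connectedComponentsWithStats(m)
    for i in range(1,n):
        if 3<=s[i,4]<=40:
            p=p2w(c,ce[i]+[x-26,y-26],z)[0,:2]*1000; o.append(p.round(1))
    return o
def studs(c):
    im=c["color"][160:225,240:330].astype(int); return im
E
python3 - <<'E'
from h import *
c=cam()
for w in whites(c): print(w,[list(p) for p in holes(c,w[5])])
f=lambda L:(np.array(L)+.5)/3.7-.5+[230,150]
b=p2w(c,f([(52,74),(371,91),(365,262),(41,245)]),.018)[:,:2]*1000
print("base",b.round(1), [np.linalg.norm(b[i]-b[i-1]).round(1) for i in range(4)])
g=cv2.cvtColor(c["color"],cv2.COLOR_RGB2GRAY).astype(float)
P=[]
for u,v in f([(107,112),(188,127),(172,206),(91,190)]):
    u,v=int(round(u)),int(round(v)); w=np.clip(g[v-3:v+4,u-3:u+4]-130,0,None); yy,xx=np.mgrid[-3:4,-3:4]
    P.append((u+(w*xx).sum()/w.sum(),v+(w*yy).sum()/w.sum()))
s=p2w(c,P,.042)[:,:2]*1000; print("studs",s.round(1),"ctr",s.mean(0),[np.linalg.norm(s[i]-s[i-1]).round(1) for i in range(4)])
for i in range(4): d=s[i-1]-s[i]; print(np.degrees(np.arctan2(d[1],d[0])).round(1)%90,end=" ")
k=p2w(c,[(336.9,195.9)],.0435)[0]*1000; print("knob",k)
k=p2w(c,[(336.9,195.9)],.0605)[0]*1000; print("knob top",k)
E
```

```text
(428, -44, 77.3, 91, 90, array([283., 250.])) [[np.float64(463.4), np.float64(-21.8)], [np.float64(450.7), np.float64(-80.1)], [np.float64(404.8), np.float64(-8.4)], [np.float64(392.1), np.float64(-66.9)]]
(436, -163, 14.0, 89, 90, array([326., 247.])) [[np.float64(473.6), np.float64(-185.6)], [np.float64(458.5), np.float64(-125.1)], [np.float64(404.7), np.float64(-170.7)]]
(452, -308, 4.8, 90, 91, array([378., 241.])) [[np.float64(481.1), np.float64(-304.4)], [np.float64(448.7), np.float64(-277.6)], [np.float64(422.9), np.float64(-309.9)]]
(551, -415, 7.8, 89, 90, array([415., 206.])) [[np.float64(563.5), np.float64(-384.6)], [np.float64(518.0), np.float64(-418.8)]]
base [[ 649.2   64.8]
 [ 637.4 -174.5]
 [ 508.9 -168.8]
 [ 521.    71.9]] [np.float64(128.4), np.float64(239.6), np.float64(128.7), np.float64(241.0)]
studs [[617.5  23. ]
 [606.3 -36.2]
 [547.9 -25.1]
 [559.2  33.9]] ctr [582.71050074  -1.0874427 ] [np.float64(59.3), np.float64(60.3), np.float64(59.5), np.float64(60.1)]
79.4 79.3 79.3 79.2 knob [ 574.04926896 -189.1429364    43.5       ]
knob top [ 572.12500936 -186.34291159   60.5       ]
```

Emit:
move_arm --moves '[[[0.15,-0.24,0,-48,100],[0.15,-0.24,0,-48,100],[0.15,-0.24,0,-48,100],[0.15,-0.24,0,-48,100],[0.15,-0.24,0,-48,100]]]'

```text
clock: 0.82
eef_pos: [0.2897, 0.2379, 0.2313]
tool_rot: [0.534, 0.846, -0.0, 0.0]
ft_force: [0.9, 0.4, -0.5]
grip_width: 0.0853
grasp_force: 0.0
```

Emit:
move_arm --moves '[[[0.16,-0.25,0,-28.6,100],[0.16,-0.25,0,-28.6,100],[0.16,-0.25,0,-28.6,100],[0.16,-0.25,0,-28.6,100],[0.16,-0.25,0,-28.6,100]]]'

```text
clock: 1.45
eef_pos: [0.4499, -0.0121, 0.2312]
tool_rot: [0.725, 0.689, 0.0, 0.0]
ft_force: [-0.1, -0.2, 0.5]
grip_width: 0.0854
grasp_force: 0.0
```

Emit:
move_arm --moves '[[[0.124,-0.182,-0.08,0,100],[0.124,-0.182,-0.08,0,100],[0.124,-0.182,-0.08,0,100],[0.124,-0.182,-0.08,0,100],[0.124,-0.182,-0.08,0,100]]]'

```text
clock: 2.08
eef_pos: [0.5728, -0.1941, 0.148]
tool_rot: [0.725, 0.689, -0.001, -0.002]
ft_force: [-0.8, 0.2, -0.4]
grip_width: 0.0856
grasp_force: 0.0
```

Emit:
move_arm --moves '[[[0,-0.001,-0.06,0,100],[0,-0.001,-0.1,0,100],[0,-0.001,-0.122,0,100],[0,-0.001,-0.122,0,100],[0,-0.001,-0.122,0,0]]]'

```text
clock: 2.7
eef_pos: [0.5739, -0.1925, 0.0309]
tool_rot: [0.724, 0.69, 0.001, 0.001]
ft_force: [-0.1, -0.7, 1.0]
grip_width: 0.0696
grasp_force: 0.0
```

Emit:
move_arm --moves '[[[0,0,0,0,0],[0,0,0,0,0],[0,0,0,0,0],[0,0,0,0,0],[0,0,0,0,0]]]'

```text
clock: 3.32
eef_pos: [0.5727, -0.1929, 0.0311]
tool_rot: [0.724, 0.69, -0.0, 0.0]
ft_force: [-3.2, 1.5, 7.2]
grip_width: 0.0323
grasp_force: 59.7
```

Emit:
move_arm --moves '[[[-0.0006,-0.012,0,0,0],[-0.0012,-0.024,0,0,0],[-0.0018,-0.036,0,0,0],[-0.0024,-0.048,0,0,0],[-0.0026,-0.053,0,0,0]]]'

```text
clock: 3.95
eef_pos: [0.5699, -0.2429, 0.031]
tool_rot: [0.724, 0.69, 0.003, -0.003]
ft_force: [-3.3, 15.9, 11.9]
grip_width: 0.0318
grasp_force: 60.2
```

Emit:
move_arm --moves '[[[0,0,0,0,0],[0,0,0,0,0],[0,0,0,0,40],[0,0,0,0,100],[0,0,0,0,100]]]'

```text
clock: 4.58
eef_pos: [0.5709, -0.2463, 0.0295]
tool_rot: [0.724, 0.69, 0.0, 0.001]
ft_force: [-0.5, 0.6, -0.5]
grip_width: 0.0689
grasp_force: 0.0
```

Emit:
move_arm --moves '[[[0,0,0.05,0,100],[0,0,0.11,0,100],[0,0,0.17,0,100],[0,0,0.17,0,100],[0,0,0.17,0,100]]]'

```text
clock: 5.2
eef_pos: [0.5704, -0.246, 0.1991]
tool_rot: [0.724, 0.69, 0.0, 0.0]
ft_force: [-0.1, -0.1, -0.7]
grip_width: 0.0854
grasp_force: 0.0
```

Emit:
move_arm --moves '[[[-0.14,0.2,0,0,100],[-0.14,0.2,0,0,100],[-0.14,0.2,0,0,100],[-0.14,0.2,0,0,100],[-0.14,0.2,0,0,100]]]'

```text
clock: 5.82
eef_pos: [0.4263, -0.0432, 0.1972]
tool_rot: [0.722, 0.691, -0.002, -0.002]
ft_force: [0.7, -0.5, -0.4]
grip_width: 0.0855
grasp_force: 0.0
```

Run:
```python
from h import *
c=cam();s=cam("scene")
cv2.imwrite("pics/both1.png",np.hstack([cv2.resize(c["color"][140:300,220:450],(460,320)),cv2.resize(s["color"][120:280,90:340],(500,320))])[...,::-1][:, :][:, 0:800+160:1][:,:800])
for w in whites(c): print(w)
print(monitor.get_obs()["eef_pos"])
```

```text
(452, -309, 4.7, 90, 90, array([378., 241.]))
(551, -415, 7.3, 89, 90, array([415., 206.]))
[ 0.42968345 -0.0453939   0.19809342]
```

View pics/both1.png

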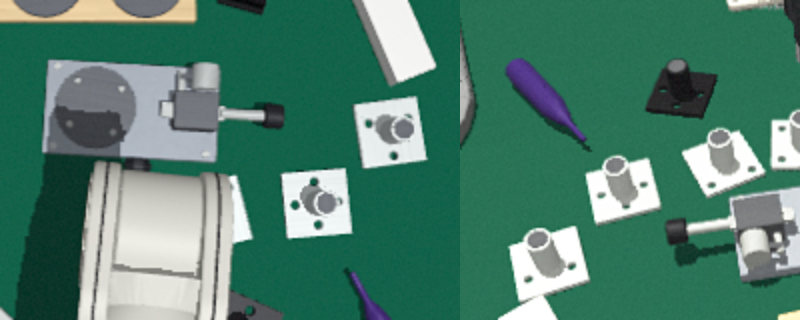

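The top view shows the slide pulled out, with the knob at about (338,197). Flanges b and c haven't moved. Next I'll pick flange_a.

Emit:
move_arm --moves '[[[-0.002,0.001,-0.06,0,100],[-0.002,0.001,-0.12,0,100],[-0.002,0.001,-0.16,0,100],[-0.002,0.001,-0.178,0,100],[-0.002,0.001,-0.178,0,0]]]'

```text
clock: 6.55
eef_pos: [0.4271, -0.0456, 0.0191]
tool_rot: [0.724, 0.689, -0.002, -0.002]
ft_force: [-0.5, 0.3, 1.1]
grip_width: 0.0696
grasp_force: 0.0
```

Emit:
move_arm --moves '[[[0,0,0,0,0],[0,0,0,0,0],[0,0,0,0,0],[0,0,0,0,0],[0,0,0,0,0]]]'

```text
clock: 7.18
eef_pos: [0.4297, -0.0451, 0.0224]
tool_rot: [0.724, 0.69, 0.001, 0.001]
ft_force: [0.2, -2.4, 5.9]
grip_width: 0.0338
grasp_force: 60.5
```

Emit:
move_arm --moves '[[[0,0,0.02,0,0],[0,0,0.06,2.1,0],[0,0,0.12,2.1,0],[0,0,0.12,2.1,0],[0,0,0.12,2.1,0]]]'

```text
clock: 7.8
eef_pos: [0.4274, -0.0444, 0.1404]
tool_rot: [0.711, 0.703, -0.0, -0.001]
ft_force: [-0.5, 0.6, -3.9]
grip_width: 0.0338
grasp_force: 61.2
```

Emit:
move_arm --moves '[[[0.06,0.016,0,0,0],[0.12,0.032,0,0,0],[0.154,0.043,0,0,0],[0.154,0.043,0,0,0],[0.154,0.043,0,0,0]]]'

```text
clock: 8.43
eef_pos: [0.5799, -0.0018, 0.1385]
tool_rot: [0.711, 0.703, -0.002, -0.002]
ft_force: [-0.5, -0.8, -3.3]
grip_width: 0.0338
grasp_force: 61.4
```

Emit:
move_arm --moves '[[[0,0,-0.04,0,0],[0,0,-0.066,0,0],[0,0,-0.066,0,0],[0,0,-0.066,0,0],[0,0,-0.066,0,0]]]'

```text
clock: 9.05
eef_pos: [0.5835, -0.0019, 0.0771]
tool_rot: [0.711, 0.703, 0.001, 0.001]
ft_force: [0.8, -0.3, -3.6]
grip_width: 0.0341
grasp_force: 61.8
```

Run:
```python
from h import *
c=cam();s=cam("scene")
cv2.imwrite("pics/fit1.png",np.hstack([cv2.resize(c["color"][150:240,220:320],(400,360),interpolation=2),cv2.resize(s["color"][190:270,230:330],(400,360),interpolation=2)])[...,::-1])
print([monitor.get_obs()["eef_pos"].round(4) for _ in range(1)])
```

```text
[array([ 0.5834, -0.0018,  0.0768])]
```

View pics/fit1.png

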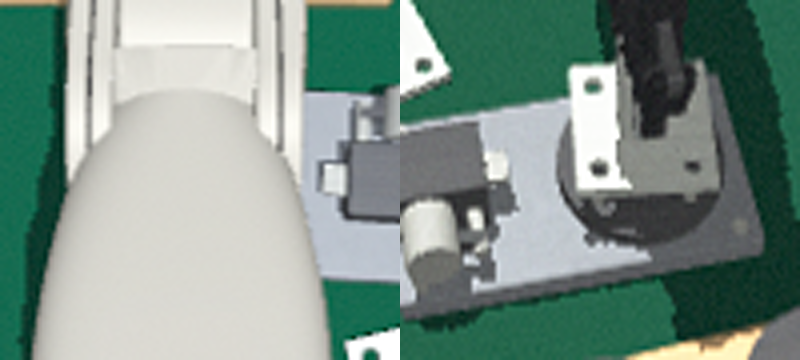

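Left, the top view is blocked by the arm. Right, the scene view shows flange_a hanging just above the studs, with holes at scene px (278,209), (280,227) and (303.5,227). I'll compare those holes with the studs in the same camera to cancel its bias.

Run:
```python
from h import *
s=cam("scene"); g=cv2.cvtColor(s["color"],6).astype(float)
def cen(g,u,v,r,sg,th):
    u,v=int(round(u)),int(round(v)); yy,xx=np.mgrid[-r:r+1,-r:r+1]; p=g[v-r:v+r+1,u-r:u+r+1]
    w=np.clip(sg*(p-(p.min()+p.max())/2),0,None); return u+(w*xx).sum()/w.sum(),v+(w*yy).sum()/w.sum()
H=[cen(g,*p,3,-1,0) for p in [(278.2,209.1),(280,226.9),(303.5,226.9)]]
for zt in(.060,.0625):
    h=p2w(s,H,zt)[:,:2]*1000
    print("holes",h.round(1).tolist(),[np.linalg.norm(h[1]-h[i]).round(1) for i in(0,2)],"ctr",((h[0]+h[2])/2).round(1),
     [np.degrees(np.arctan2(*(h[1]-h[i])[::-1])).round(1)%90 for i in(0,2)])
g0=cv2.cvtColor(cv2.imread("pics/scene0.png"),6).astype(float)
e=np.array([[617.5,23],[606.3,-36.2],[547.9,-25.1],[559.2,33.9]])/1000
for zt in(.042,):
    pr=w2p(s,np.c_[e,[zt]*4]); S=[cen(g0,*p,2,1,0) for p in pr]; q=p2w(s,S,zt)[:,:2]*1000
    print(pr.round(1).tolist(),np.round(S,1).tolist(),q.round(1).tolist(),q.mean(0))
```

```text
holes [[546.7, -24.3], [606.6, -35.4], [619.0, 23.4]] [np.float64(61.0), np.float64(60.1)] ctr [ 5.829e+02 -4.000e-01] [np.float64(79.5), np.float64(78.1)]
holes [[548.7, -24.8], [608.4, -35.9], [620.8, 22.7]] [np.float64(60.8), np.float64(59.9)] ctr [584.7  -1. ] [np.float64(79.5), np.float64(78.1)]
[[302.0, 230.2], [278.9, 231.3], [277.4, 213.4], [299.6, 212.5]] [[302.2, 229.7], [279.1, 230.8], [277.2, 212.2], [300.3, 211.3]] [[616.3, 24.0], [605.0, -35.3], [543.6, -24.5], [555.8, 36.9]] [5.80154390e+02 2.63272882e-01]
```

Emit:
move_arm --moves '[[[-0.001,0,-0.006,0,0],[-0.001,0,-0.009,0,0],[-0.001,0,-0.012,0,0],[-0.001,0,-0.014,0,0],[-0.001,0,-0.014,0,0]]]'

```text
clock: 9.82
eef_pos: [0.5813, -0.0017, 0.061]
tool_rot: [0.711, 0.703, -0.0, -0.0]
ft_force: [0.3, -0.1, -3.4]
grip_width: 0.0338
grasp_force: 61.8
```

Emit:
move_arm --moves '[[[0,0,-0.002,0,0],[0,0,-0.004,0,0],[0,0,-0.006,0,0],[0,0,-0.008,0,0],[0,0,-0.008,0,0]]]'

```text
clock: 10.45
eef_pos: [0.5814, -0.0017, 0.0531]
tool_rot: [0.711, 0.703, -0.0, -0.0]
ft_force: [0.2, -0.7, -3.7]
grip_width: 0.034
grasp_force: 61.8
```

Still no contact force, and the underside should be close to the disc. I'll lower a bit more, then release.

Emit:
move_arm --moves '[[[0,0,-0.001,0,0],[0,0,-0.002,0,0],[0,0,-0.003,0,0],[0,0,-0.003,0,40],[0,0,-0.003,0,100]]]'

```text
clock: 11.08
eef_pos: [0.5824, -0.0017, 0.0514]
tool_rot: [0.711, 0.703, 0.001, 0.001]
ft_force: [-0.2, 0.7, 0.9]
grip_width: 0.0506
grasp_force: 0.0
```

Emit:
move_arm --moves '[[[0,0,0,0,100],[0,0,0,0,100],[0,0,0.05,0,100],[0,0,0.1,0,100],[0,0,0.15,0,100]]]'

```text
clock: 11.7
eef_pos: [0.5813, -0.0017, 0.2016]
tool_rot: [0.711, 0.703, -0.0, -0.0]
ft_force: [1.2, -0.2, -0.3]
grip_width: 0.0853
grasp_force: 0.0
```

Emit:
move_arm --moves '[[[-0.1,-0.2,0,-2.1,100],[-0.1,-0.2,0,-2.1,100],[-0.1,-0.2,0,-2.1,100],[-0.1,-0.2,0,-2.1,100],[-0.1,-0.2,0,-2.1,100]]]'

```text
clock: 12.32
eef_pos: [0.4803, -0.2039, 0.2003]
tool_rot: [0.725, 0.688, -0.0, 0.0]
ft_force: [-0.8, 0.9, 0.1]
grip_width: 0.0854
grasp_force: 0.0
```

Run:
```python
from h import *
c=cam();s=cam("scene")
cv2.imwrite("pics/fit2.png",np.hstack([cv2.resize(c["color"][150:240,220:320],(400,360),interpolation=2),cv2.resize(s["color"][190:270,230:330],(400,360),interpolation=2)])[...,::-1])
for w in whites(c): print(w)
for w in whites(c,.038): print(w)
print(monitor.get_obs()["eef_pos"])
```

```text
(436, -162, 14.4, 89, 89, array([327., 246.]))
(585, -1, 79.1, 93, 92, array([267., 193.]))
(437, -158, 14.4, 86, 86, array([327., 246.]))
(581, -1, 79.1, 91, 89, array([267., 193.]))
[ 0.48150492 -0.20181923  0.20026066]
```

View pics/fit2.png

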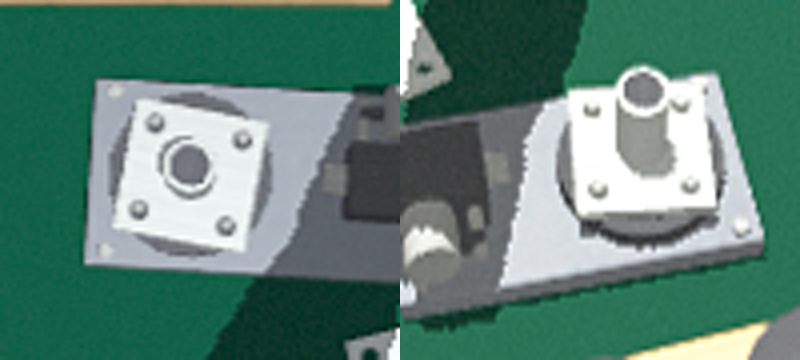

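Flange_a is down flat on the plate with all four studs showing through (top px about (267,193)). Next I'll push the knob home.

Emit:
move_arm --moves '[[[0.05,-0.025,0,0,100],[0.09,-0.042,0,0,100],[0.09,-0.042,-0.06,0,100],[0.09,-0.042,-0.1,0,100],[0.09,-0.042,-0.1,0,100]]]'

```text
clock: 13.05
eef_pos: [0.5692, -0.2408, 0.0959]
tool_rot: [0.723, 0.691, -0.002, -0.004]
ft_force: [-0.8, -0.2, -0.6]
grip_width: 0.0855
grasp_force: 0.0
```

Emit:
move_arm --moves '[[[0,0,-0.04,0,100],[0,0,-0.072,0,100],[0,0,-0.072,0,100],[0,0,-0.072,0,0],[0,0,-0.072,0,0]]]'

```text
clock: 13.68
eef_pos: [0.5734, -0.2443, 0.031]
tool_rot: [0.724, 0.69, 0.001, 0.002]
ft_force: [-0.6, -0.0, -0.5]
grip_width: 0.0516
grasp_force: 0.0
```

Emit:
move_arm --moves '[[[0,0,0,0,0],[0,0,0,0,0],[0,0,0,0,0],[0,0,0,0,0],[0,0,0,0,0]]]'

```text
clock: 14.3
eef_pos: [0.5699, -0.2441, 0.0303]
tool_rot: [0.724, 0.69, -0.001, -0.0]
ft_force: [-6.7, 1.0, 9.3]
grip_width: 0.0324
grasp_force: 59.4
```

Emit:
move_arm --moves '[[[0.0006,0.012,0,0,0],[0.0012,0.024,0,0,0],[0.0018,0.036,0,0,0],[0.0024,0.048,0,0,0],[0.0026,0.053,0,0,0]]]'

```text
clock: 14.92
eef_pos: [0.5726, -0.1941, 0.0304]
tool_rot: [0.724, 0.689, -0.004, 0.002]
ft_force: [-6.3, -14.8, 6.1]
grip_width: 0.0325
grasp_force: 59.3
```

Emit:
move_arm --moves '[[[0,0,0,0,0],[0,0,0,0,0],[0,0,0,0,40],[0,0,0,0,100],[0,0,0,0,100]]]'

```text
clock: 15.55
eef_pos: [0.5747, -0.1905, 0.0287]
tool_rot: [0.724, 0.69, 0.001, 0.0]
ft_force: [-0.5, 0.7, 0.8]
grip_width: 0.0688
grasp_force: 0.0
```

Emit:
move_arm --moves '[[[0,0,0.05,0,100],[0,0,0.11,0,100],[0,0,0.17,0,100],[0,0,0.17,0,100],[0,0,0.17,0,100]]]'

```text
clock: 16.18
eef_pos: [0.5742, -0.1904, 0.1982]
tool_rot: [0.724, 0.69, 0.0, 0.0]
ft_force: [-0.7, 0.5, -1.4]
grip_width: 0.0857
grasp_force: 0.0
```

Emit:
move_arm --moves '[[[-0.13,0.15,0,0,100],[-0.13,0.15,0,0,100],[-0.13,0.15,0,0,100],[-0.13,0.15,0,0,100],[-0.13,0.15,0,0,100]]]'

```text
clock: 16.8
eef_pos: [0.4435, -0.0403, 0.1974]
tool_rot: [0.723, 0.691, -0.001, -0.0]
ft_force: [0.3, 0.2, -0.2]
grip_width: 0.0855
grasp_force: 0.0
```

Run:
```python
from h import *
c=cam();s=cam("scene")
cv2.imwrite("pics/lock.png",np.hstack([cv2.resize(c["color"][140:300,220:450],(430,320)),cv2.resize(s["color"][150:280,110:330],(370,320))])[...,::-1])
for w in whites(c): print(w)
print(monitor.get_obs()["eef_pos"])
```

```text
(452, -309, 4.9, 90, 90, array([378., 241.]))
(551, -416, 7.4, 89, 90, array([415., 206.]))
[ 0.44487112 -0.04128141  0.19777638]
```

View pics/lock.png

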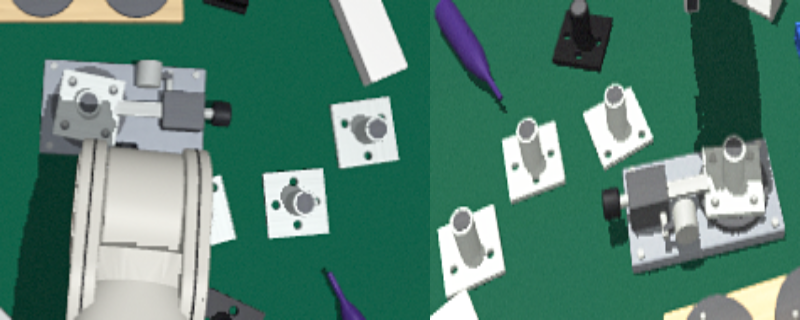

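The lock is home: the tongue reaches over the seated flange and the knob is at top px about (336,197). Next I'll move flange_e at (436,-162) to tray slot (441,355), turning it -17°.

Emit:
move_arm --moves '[[[-0.009,-0.06,0,0,100],[-0.009,-0.121,0,0,100],[-0.009,-0.121,-0.06,0,100],[-0.009,-0.121,-0.12,0,100],[-0.009,-0.121,-0.14,0,100]]]'

```text
clock: 17.52
eef_pos: [0.4326, -0.1625, 0.054]
tool_rot: [0.725, 0.689, -0.002, -0.003]
ft_force: [-0.9, 0.4, 0.4]
grip_width: 0.0856
grasp_force: 0.0
```

Emit:
move_arm --moves '[[[0,0,-0.038,0,100],[0,0,-0.038,0,100],[0,0,-0.038,0,0],[0,0,-0.038,0,0],[0,0,-0.038,0,0]]]'

```text
clock: 18.15
eef_pos: [0.4365, -0.1622, 0.0219]
tool_rot: [0.724, 0.69, 0.001, 0.002]
ft_force: [1.1, -0.7, 1.9]
grip_width: 0.0339
grasp_force: 59.6
```

Emit:
move_arm --moves '[[[0,0,0,0,0],[0,0,0,0,0],[0,0,0,0,0],[0,0,0.04,0,0],[0,0,0.09,0,0]]]'

```text
clock: 18.77
eef_pos: [0.4332, -0.161, 0.1101]
tool_rot: [0.724, 0.69, -0.001, -0.002]
ft_force: [1.7, -0.4, -2.4]
grip_width: 0.0336
grasp_force: 60.5
```

Emit:
move_arm --moves '[[[0,0.03,0.05,-8,0],[0,0.09,0.05,-17,0],[0,0.15,0.05,-17,0],[0,0.21,0.05,-17,0],[0,0.26,0.05,-17,0]]]'

```text
clock: 19.4
eef_pos: [0.4341, 0.1003, 0.1602]
tool_rot: [0.818, 0.576, -0.0, -0.0]
ft_force: [0.5, -0.5, -3.0]
grip_width: 0.0335
grasp_force: 61.1
```

Emit:
move_arm --moves '[[[0.005,0.06,0,0,0],[0.005,0.12,0,0,0],[0.005,0.18,0,0,0],[0.005,0.24,0,0,0],[0.005,0.257,0,0,0]]]'

```text
clock: 20.02
eef_pos: [0.4389, 0.3586, 0.1595]
tool_rot: [0.817, 0.577, -0.0, -0.0]
ft_force: [0.6, -1.3, -3.9]
grip_width: 0.0335
grasp_force: 61.1
```

Emit:
move_arm --moves '[[[0,-0.003,-0.06,0,0],[0,-0.003,-0.11,0,0],[0,-0.003,-0.122,0,0],[0,-0.003,-0.131,0,0],[0,-0.003,-0.132,0,0]]]'

```text
clock: 20.65
eef_pos: [0.4411, 0.3528, 0.0296]
tool_rot: [0.818, 0.575, 0.001, -0.0]
ft_force: [1.0, 0.2, -2.9]
grip_width: 0.0339
grasp_force: 60.8
```

Emit:
move_arm --moves '[[[0,0,0,0,0],[0,0,0,0,40],[0,0,0,0,100],[0,0,0,0,100],[0,0,0.05,0,100]]]'

```text
clock: 21.28
eef_pos: [0.4374, 0.3501, 0.0753]
tool_rot: [0.818, 0.575, -0.004, 0.0]
ft_force: [0.5, 0.7, 0.6]
grip_width: 0.0844
grasp_force: 0.0
```

Emit:
move_arm --moves '[[[0,0,0.06,0,100],[0,0,0.12,8,100],[-0.04,-0.05,0.12,17,100],[-0.04,-0.11,0.12,17,100],[-0.04,-0.17,0.12,17,100]]]'

```text
clock: 21.9
eef_pos: [0.3998, 0.1811, 0.1991]
tool_rot: [0.723, 0.691, 0.001, 0.001]
ft_force: [1.0, 0.8, 0.4]
grip_width: 0.0856
grasp_force: 0.0
```

Run:
```python
from h import *
c=cam()
for w in whites(c): print(w)
for w in whites(c,.013): print(w)
print(monitor.get_obs()["eef_pos"])
```

```text
(452, -308, 4.5, 90, 90, array([378., 241.]))
(551, -415, 7.3, 89, 90, array([415., 206.]))
(452, -307, 4.5, 89, 90, array([378., 241.]))
(551, -414, 7.3, 89, 90, array([415., 206.]))
[0.39857941 0.1744854  0.19880501]
```

Flanges b and c haven't moved. Next I'll pick b at (452,-308).

Emit:
move_arm --moves '[[[0.01,-0.06,0,0,100],[0.02,-0.12,0,0,100],[0.03,-0.18,0,0,100],[0.04,-0.24,0,0,100],[0.05,-0.3,0,0,100]]]'

```text
clock: 22.58
eef_pos: [0.4506, -0.1196, 0.199]
tool_rot: [0.724, 0.69, 0.001, 0.001]
ft_force: [1.6, 0.5, -0.1]
grip_width: 0.0853
grasp_force: 0.0
```

Emit:
move_arm --moves '[[[0.003,-0.06,0,0,100],[0.003,-0.12,0,0,100],[0.003,-0.182,0,0,100],[0.003,-0.182,-0.06,0,100],[0.003,-0.182,-0.1,0,100]]]'

```text
clock: 23.2
eef_pos: [0.4524, -0.3006, 0.0965]
tool_rot: [0.725, 0.689, 0.0, -0.0]
ft_force: [-0.0, 0.3, -0.7]
grip_width: 0.0856
grasp_force: 0.0
```

Emit:
move_arm --moves '[[[0,-0.006,-0.05,0,100],[0,-0.006,-0.078,0,100],[0,-0.006,-0.078,0,100],[0,-0.006,-0.078,0,0],[0,-0.006,-0.078,0,0]]]'

```text
clock: 23.82
eef_pos: [0.4546, -0.3066, 0.0223]
tool_rot: [0.724, 0.69, 0.0, 0.002]
ft_force: [-0.5, -0.8, -0.4]
grip_width: 0.0516
grasp_force: 0.0
```

Emit:
move_arm --moves '[[[0,0,0,0,0],[0,0,0,0,0],[0,0,0,0,0],[0,0,0.04,0,0],[0,0,0.09,0,0]]]'

```text
clock: 24.45
eef_pos: [0.4517, -0.3048, 0.1099]
tool_rot: [0.724, 0.69, -0.0, -0.002]
ft_force: [1.6, -0.5, -2.1]
grip_width: 0.0339
grasp_force: 60.5
```

Emit:
move_arm --moves '[[[0,0.03,0.05,-7,0],[0,0.09,0.05,-7,0],[0,0.15,0.05,-7,0],[0,0.21,0.05,-7,0],[0,0.27,0.05,-7,0]]]'

```text
clock: 25.08
eef_pos: [0.4525, -0.0339, 0.1604]
tool_rot: [0.765, 0.644, 0.0, 0.0]
ft_force: [0.0, 1.2, -3.5]
grip_width: 0.0339
grasp_force: 60.8
```

Emit:
move_arm --moves '[[[0,0.06,0,0,0],[0,0.12,0,0,0],[0,0.18,0,0,0],[0,0.24,0,0,0],[0.03,0.29,0,0,0]]]'

```text
clock: 25.7
eef_pos: [0.481, 0.2563, 0.1604]
tool_rot: [0.764, 0.645, -0.001, -0.0]
ft_force: [1.6, 0.0, -1.7]
grip_width: 0.0336
grasp_force: 60.9
```

Emit:
move_arm --moves '[[[0.03,0.05,0,0,0],[0.073,0.095,0,0,0],[0.073,0.095,0,0,0],[0.073,0.095,0,0,0],[0.073,0.095,0,0,0]]]'

```text
clock: 26.32
eef_pos: [0.5553, 0.3482, 0.161]
tool_rot: [0.765, 0.644, -0.0, 0.0]
ft_force: [0.7, -0.2, -3.2]
grip_width: 0.0338
grasp_force: 61.1
```

Emit:
move_arm --moves '[[[0,0,-0.06,0,0],[0,0,-0.11,0,0],[0,0,-0.122,0,0],[0,0,-0.131,0,0],[0,0,-0.132,0,0]]]'

```text
clock: 26.95
eef_pos: [0.5573, 0.3498, 0.0304]
tool_rot: [0.765, 0.644, 0.002, 0.0]
ft_force: [-0.1, -0.4, -2.3]
grip_width: 0.0335
grasp_force: 61.1
```

Emit:
move_arm --moves '[[[0,0,0,0,0],[0,0,0,0,40],[0,0,0,0,100],[0,0,0,0,100],[0,0,0.05,0,100]]]'

```text
clock: 27.58
eef_pos: [0.5529, 0.3473, 0.0742]
tool_rot: [0.765, 0.644, -0.005, -0.001]
ft_force: [-0.0, 0.8, 0.4]
grip_width: 0.0851
grasp_force: 0.0
```

Emit:
move_arm --moves '[[[0,0,0.06,0,100],[0,0,0.12,7,100],[0,-0.05,0.12,7,100],[0,-0.11,0.12,7,100],[0,-0.17,0.12,7,100]]]'

```text
clock: 28.2
eef_pos: [0.5561, 0.178, 0.199]
tool_rot: [0.723, 0.69, 0.001, 0.0]
ft_force: [0.8, -0.6, 0.5]
grip_width: 0.0852
grasp_force: 0.0
```

Emit:
move_arm --moves '[[[0,-0.06,0,0,100],[0,-0.12,0,0,100],[0,-0.18,0,0,100],[0,-0.24,0,0,100],[0,-0.3,0,0,100]]]'

```text
clock: 28.82
eef_pos: [0.5561, -0.1227, 0.199]
tool_rot: [0.724, 0.69, 0.0, 0.001]
ft_force: [0.6, 0.3, 1.3]
grip_width: 0.0853
grasp_force: 0.0
```

Run:
```python
from h import *
c=cam()
for w in whites(c): print(w)
for w in whites(c,.013): print(w)
print(monitor.get_obs()["eef_pos"])
cv2.imwrite("pics/tray1.png",np.hstack([cv2.resize(c["color"][170:280,100:300],(600,330))])[...,::-1])
```

```text
(440, 354, 87.5, 89, 89, array([139., 245.]))
(551, -416, 7.4, 89, 89, array([415., 206.]))
(557, 349, 87.6, 89, 89, array([142., 203.]))
(440, 352, 87.5, 89, 89, array([139., 245.]))
(551, -414, 7.4, 89, 89, array([415., 206.]))
(556, 347, 87.6, 88, 89, array([142., 203.]))
[ 0.55567549 -0.13040291  0.19882758]
```

View pics/tray1.png

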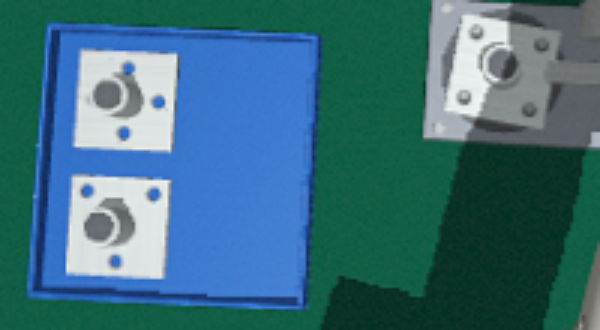

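The tray view shows b at (557,349) and e at (440,354), both flat. Flange_a is still locked. Next is c at (551,-415). I'll open the fingers less there, because the driver box is close.

Emit:
move_arm --moves '[[[-0.004,-0.06,0,0,65],[-0.004,-0.12,0,0,65],[-0.004,-0.18,0,0,65],[-0.004,-0.24,0,0,65],[-0.004,-0.286,0,0,65]]]'

```text
clock: 29.5
eef_pos: [0.5518, -0.4091, 0.1986]
tool_rot: [0.724, 0.689, 0.0, 0.0]
ft_force: [0.8, 0.4, -0.5]
grip_width: 0.0551
grasp_force: 0.0
```

Emit:
move_arm --moves '[[[0,0,-0.06,0,65],[0,0,-0.1,0,65],[0,0,-0.1,0,65],[0,0,-0.1,0,65],[0,0,-0.1,0,65]]]'

```text
clock: 30.12
eef_pos: [0.5538, -0.4076, 0.1017]
tool_rot: [0.724, 0.69, 0.0, 0.003]
ft_force: [1.2, -0.4, 0.5]
grip_width: 0.0556
grasp_force: 0.0
```

Emit:
move_arm --moves '[[[-0.002,-0.007,-0.02,0,65],[-0.002,-0.007,-0.06,0,65],[-0.002,-0.007,-0.079,0,65],[-0.002,-0.007,-0.079,0,65],[-0.002,-0.007,-0.079,0,0]]]'

```text
clock: 30.75
eef_pos: [0.5508, -0.4144, 0.0205]
tool_rot: [0.724, 0.69, 0.0, 0.001]
ft_force: [-0.0, -0.1, -1.3]
grip_width: 0.0385
grasp_force: 0.0
```

Emit:
move_arm --moves '[[[0,0,0,0,0],[0,0,0,0,0],[0,0,0,0,0],[0,0,0.04,0,0],[0,0,0.09,0,0]]]'

```text
clock: 31.38
eef_pos: [0.5482, -0.4123, 0.1073]
tool_rot: [0.724, 0.69, -0.001, -0.003]
ft_force: [0.7, -1.3, -2.4]
grip_width: 0.0335
grasp_force: 60.3
```

Emit:
move_arm --moves '[[[0,0.02,0.06,-10,0],[0,0.08,0.06,-10,0],[0,0.14,0.06,-10,0],[-0.02,0.2,0.06,-10,0],[-0.04,0.25,0.06,-10,0]]]'

```text
clock: 32.0
eef_pos: [0.5085, -0.1611, 0.1684]
tool_rot: [0.781, 0.625, -0.0, -0.001]
ft_force: [0.3, 0.4, -2.9]
grip_width: 0.0339
grasp_force: 60.6
```

Emit:
move_arm --moves '[[[-0.01,0.06,0,0,0],[-0.02,0.12,0,0,0],[-0.02,0.18,0,0,0],[-0.02,0.24,0,0,0],[-0.02,0.3,0,0,0]]]'

```text
clock: 32.62
eef_pos: [0.489, 0.1379, 0.1689]
tool_rot: [0.781, 0.624, -0.001, -0.0]
ft_force: [0.5, -1.1, -1.6]
grip_width: 0.0337
grasp_force: 60.7
```

Emit:
move_arm --moves '[[[0,0.06,0,0,0],[0,0.1,0,0,0],[0,0.1,0,0,0],[0,0.1,0,0,0],[0,0.1,0,0,0]]]'

```text
clock: 33.25
eef_pos: [0.4898, 0.235, 0.169]
tool_rot: [0.782, 0.624, -0.001, -0.0]
ft_force: [-0.5, 0.1, -3.0]
grip_width: 0.0337
grasp_force: 60.7
```

Emit:
move_arm --moves '[[[0,0.002,-0.06,0,0],[0,0.002,-0.11,0,0],[0,0.002,-0.13,0,0],[0,0.002,-0.139,0,0],[0,0.002,-0.141,0,0]]]'

```text
clock: 33.88
eef_pos: [0.4905, 0.2377, 0.0285]
tool_rot: [0.782, 0.624, 0.0, 0.0]
ft_force: [-0.1, 0.4, -1.5]
grip_width: 0.0338
grasp_force: 60.6
```

Emit:
move_arm --moves '[[[0,0,0,0,0],[0,0,0,0,40],[0,0,0,0,80],[0,0,0,0,80],[0,0,0.05,0,80]]]'

```text
clock: 34.5
eef_pos: [0.4869, 0.2369, 0.0754]
tool_rot: [0.781, 0.624, -0.004, -0.001]
ft_force: [0.3, 0.8, -0.1]
grip_width: 0.0685
grasp_force: 0.0
```

Emit:
move_arm --moves '[[[0,0,0.06,0,80],[0,0,0.12,0,80],[-0.05,-0.03,0.14,0,80],[-0.1,-0.08,0.14,0,80],[-0.14,-0.13,0.14,0,80]]]'

```text
clock: 35.12
eef_pos: [0.3551, 0.115, 0.219]
tool_rot: [0.781, 0.625, 0.001, 0.001]
ft_force: [0.7, -0.7, 1.1]
grip_width: 0.0682
grasp_force: 0.0
```

Emit:
move_arm --moves '[[[0,-0.06,0,0,80],[0,-0.12,0,0,80],[0,-0.18,0,0,80],[0,-0.24,0,0,80],[0,-0.3,0,0,80]]]'

```text
clock: 35.75
eef_pos: [0.3561, -0.1863, 0.2191]
tool_rot: [0.781, 0.624, 0.001, 0.001]
ft_force: [0.7, -0.8, -0.9]
grip_width: 0.068
grasp_force: 0.0
```

Run:
```python
from h import *
c=cam()
for w in whites(c,.013): print(w)
for w in whites(c,.038): print(w)
print(monitor.get_obs()["eef_pos"])
cv2.imwrite("pics/end.png",np.hstack([cv2.resize(c["color"][100:300,100:450],(790,450))])[...,::-1])
```

```text
(440, 352, 86.9, 89, 90, array([139., 245.]))
(490, 237, 87.6, 89, 89, array([181., 227.]))
(556, 347, 87.6, 89, 89, array([142., 203.]))
(440, 344, 86.9, 87, 88, array([139., 245.]))
(489, 232, 87.6, 87, 87, array([181., 227.]))
(554, 339, 87.6, 87, 87, array([142., 203.]))
[ 0.35612474 -0.19325189  0.21903957]
```

View pics/end.png

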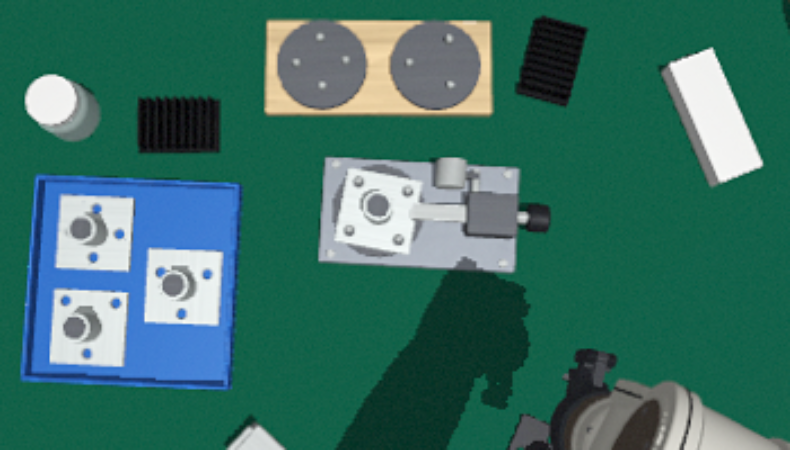

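The final view shows flange_a seated and locked, flanges b, c and e flat in the tray, and the other objects where they were. I'll hand the job in.

```bash
python3 -c "
from workcell import job
print(job.job_done())"
```

```text
the job is handed in; nothing more can be done
None
```

I handed the job in at about 36 s: flange_a is seated on the fixture's stud plate with the lock slide home, and flanges b, c and e lie flat in the blue tray; the last picture confirms this, but no verdict was returned.

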